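Close the board carrier and hold it up to the inspection camera

ROBOT

A 6-joint arm with a two-finger parallel gripper is mounted at the origin on a cart in front of the work surface, level with it; the furniture and walls round the work are solid. World frame = base frame: x ahead of the robot, y to its left, z up, the work surface at z = 0. Lengths are in mm, angles in rad, forces in N, time in s.
With the tool pointing down it reaches from about 400 to 825 mm from the base axis. Payload 7 kg.
Tool frame: the origin (TCP) lies at the very end of the fingers, on their centre line; the grasp point (between the pads) lies 19 mm behind it; z points along the fingers, y is the line along which they close (so a half turn about z gives the same grasp; the last joint's range is limited). The gripper opens to 88 mm and grips with 3 to 60 N. Pads are 19 mm wide; open, the fingers measure 130 mm over their backs; the gripper's body (78 mm by 193 mm) begins 47 mm behind the grasp point.
Start: joints at [-0.923, 0.359, 0.012, 0, -1.224, -0.288], TCP at [237.631, -631.765, 226.561] pointing down, gripper open.
Joint ranges: [-3.07, 3.07], [-1.43, 2.12], [-1.02, 1.25], [-3.03, 1.67], [-3.05, -0], [-3.03, 3.03]. Speed limits (rad/s): [2.39, 2.39, 3.01, 3.14, 3.14, 3.14].

INTERFACE

Orientations are given as a unit quaternion [x, y, z, w].
In Python, from plant import bot gives the robot as it stands. Calls block until the motion is done:
- bot.move_ptp(position, orientation): joint-space move of the TCP to a pose.
- bot.line_to(position, velocity=150, ori=None): straight line of the TCP; ori=None keeps the orientation; velocity is the mean speed in mm/s.
- bot.move_joints(angles): joint-space move.
- bot.move_gripper(opening, force=None): finger opening in mm; force is the grip in N (None keeps the last); returns when the fingers have stopped.
- bot.pause(seconds).
- bot.solve_ik(position, orientation): joint angles nearest the present ones, or None.
- bot.read_state(): the state.
- bot.camera(name): name is "scene" or "top" or "wrist"; returns the picture (384x512x3 uint8, red, green, blue); there is no depth.
- bot.get_calibration(name): a dict with "fx", "fy", "cx", "cy" (pixels), "view" (4x4, takes a point from world to camera coordinates); the wrist camera has in their place "T_tool_cam" (4x4, takes a point from camera to tool coordinates, whose origin is the TCP and whose axes are the flange's). Camera axes: x right, y up, looking along -z (the intrinsics and any distortion apply to the point x, -y, -z); pixel columns grow to the right and rows downward; lengths in mm; the calibration is good to about 2 mm. A picture is of the moment at which its call begins: read the wrist's pose just before it. get_calibration takes no time and is no camera call.
A pose or a line that the arm cannot do raises bot.Unreachable and nothing moves.
- bot.close_job(): hands the job in; it is judged then, once.
The state is a dict: "t": time; "joint_pos": joint angles; "qvel": joint speeds; "tau": joint torques, N m; "tcp_pos": TCP position; "eef_rot": TCP orientation; "contact_force": force on the tool from outside, world axes, zero at the start; "moment": the same for the moment, N m; "width": finger opening in mm; "finger_force": force on a finger pad.
Only numpy, scipy, OpenCV 4.12 (cv2) and the standard library are available. Lean on these libraries where they do the work, as an engineer would, in place of code of your own. Each camera call takes 0.05 s, during which the arm holds its last target. There are 200 camera calls.

TASK

The small green board is loaded in the hand carrier, which lies in its nest with its blue hold-down frame standing open. Swing the frame fully down over the board, so that it cannot slip out, while the carrier is still in the nest; then lift the carrier out by its black handle and hold the board up to the inspection camera: component side to the lens, centred on the lens axis, square to it and 130 mm in front of the lens (any way round about that axis). Do not touch the camera or its stand, leave the other things on the bench where they are, and finish while still holding the carrier there, motionless.

Things in the scene. Friction and masses are not known exactly. Their poses are not given: they have to be found in the camera images.
- nest: Loading nest, fixed: aluminium base 134 x 118 x 10 mm, two white blocks whose tops, 40 mm above the bench, carry the carrier; lips 6 mm high locate it with 1.5 mm play, so it comes out straight up. Origin: centre of its underside on the bench; z up; the carrier's handle sticks out to its -x.
- carrier: Loose aluminium hand carrier, 0.22 kg with frame and board: tray 100 (x) x 92 (y) mm, 12 mm high, board in its pocket. Origin: centre of the tray's underside, 40 mm above the bench in the nest; z out of the open side. Along -x a black straight handle, flat-sided, 14 mm wide (y), z 0 to 20 mm, x -60 to -164 mm; a shoe 34 mm wide joins it at x -47 to -69 mm.
- frame (a joint): Angle (rad) of the blue hold-down frame: 0 = flat down on the tray, 1.57 = upright, 2.1 = end stop. Hinge along carrier x at carrier y +42, z 12.5 mm; closed, it reaches toward -y. Friction hinge (0.035 N m), stays where left. Flat open ring, 35 g, 100 mm along the hinge, 4 mm thick, 4 to 81 mm from the axis, with a lip to 91 mm; its free bar is solid 70 to 91 mm from the axis at mid length.
- frame_lip (a point): Centre of the black finger lip (40 mm along the hinge, 13 mm wide, 9 mm thick) in the middle of the frame's free edge, 84.5 mm from the hinge axis, at carrier x = 0. Its axes turn with the frame and equal the carrier's when closed.
- handle_grip (a point): Point in the middle of the black handle's cross-section, at carrier (-125, 0, 10) mm: a good place to grip, fingers closing across carrier y. Axes as the carrier's.
- board: Loose small green circuit board 60 x 85 mm with nylon standoffs, lying in the carrier's pocket, its long side along the carrier's x; 0.03 to 0.06 kg. Origin: centre of its underside between the standoffs' feet; z out of the component side.
- board_face (a point): Centre of the board's upper (component) face, 8 mm above the board's origin, 11 mm above the carrier's underside. This is the point to bring before the lens.
- lens (a point): Centre of the inspection camera's front glass; z = viewing axis, pointing out of the lens (obliquely down, toward the robot; 20 to 35 degrees off vertical, varies). Round it a ring light 68 mm across, its white face level with the glass; the blue camera body, 44 mm square, ends 106 mm behind the glass.
- camera_stand: Fixed stand of the inspection camera, not to be touched: grey base plate 150 x 130 x 16 mm (x -110 to +40, y +-65 mm), steel column 18 mm across, 432 mm high. Origin: foot of the column on the bench; the camera hangs in a fork 70 mm from the column toward -x, 398 mm up, and looks to that side.
- big_board: Bystander: large green circuit board 90 x 140 x 27 mm with blue parts, loose on the bench. Origin: centre of its underside.
- side_cutters: Bystander: side cutters with teal grips, 46 x 141 x 12 mm, loose. Origin: centre of the underside.
- blue_driver: Bystander: screwdriver with blue handle, 18 x 144 x 15 mm, loose. Origin: centre of the underside.
- solder_reel: Bystander: grey reel of solder wire, 54 mm across, 43 mm high, loose. Origin: centre of the underside.
- flux_bottle: Bystander: white bottle with red cap, 38 mm across, 83 mm high, loose. Origin: centre of the underside.
- tweezers: Bystander: steel tweezers, 13 x 117 x 10 mm, loose. Origin: centre of the underside.
Not all that is in view belongs to the job. There is more than one size of the board; the one meant has the size given above.

How it is judged (in metres and radians):
On the way, in this order (a step that is already met when the one before it is completed fails the run):
1. the hold-down frame is fully down on the board while the carrier sits in its nest (value of joint frame below 0.06 rad and z of carrier in the frame of nest below 0.046 m and horizontal distance between carrier and nest below 0.02 m and z of board_face in the frame of carrier between 0.007 and 0.017 m and x of board_face in the frame of carrier between -0.005 and 0.005 m and y of board_face in the frame of carrier between -0.005 and 0.005 m), for 0.2 s.
2. the carrier is lifted clear of the nest with the frame shut (height (world z) of carrier above 0.09 m and value of joint frame below 0.08 rad and contact force between carrier and nest below 0.05 N), for 0.1 s.
At the end, for the whole second after the job is handed in: Gripper still holds the carrier, motionless, over 100 mm up, frame shut (under 0.08 rad), board in its pocket; centre of the board face within +-15 mm of the lens axis (lens x and y) and 130 +-15 mm in front of the lens, square to the axis within 8 degrees, component side to the lens (x of board_face in the frame of lens between -0.015 and 0.015 m and y of board_face in the frame of lens between -0.015 and 0.015 m and z of board_face in the frame of lens between 0.115 and 0.145 m and angle between the z axis of carrier and the z axis of lens, either way round below 0.14 rad and angle between carrier's own z axis and vertical below 1.2 rad and value of joint frame below 0.08 rad and height (world z) of carrier above 0.1 m and contact force between the fingers and carrier above 1 N and contact force between carrier and nest below 0.05 N and linear speed of carrier below 0.02 m/s and angular speed of carrier below 0.15 rad/s and z of board_face in the frame of carrier between 0.007 and 0.017 m and x of board_face in the frame of carrier between -0.005 and 0.005 m and y of board_face in the frame of carrier between -0.005 and 0.005 m); the arm keeps its last pose, push and grip.
It fails at once if a bystander on the bench is moved (more than 20 mm) (distance of any of big_board, side_cutters, blue_driver, solder_reel, flux_bottle, tweezers from where it was at the start of the episode above 0.02 m).
It fails at once if the camera or its stand is touched or shifted (contact force between camera_stand and anything else above 1 N or distance of lens from where it was at the start of the episode above 0.008 m).
It also fails if it takes over 48 s, if anything falls off the work surface, if the arm or the gripper's body presses on something with over 40 N, if the wrist force passes 120 N, or if a joint passes its speed limit or range.

## Working session

There is one attempt and no reset: what is moved stays moved. The work goes in short steps, each a Python script; the robot and the scene stay as the last script left them, time stands still between calls to the robot, and variables do not carry over. Pictures are saved under pics/ and viewed, at most 10 in all, crops included, and the job is handed in when it is done.

```bash
ls; mkdir -p pics; python3 - <<'E'
from plant import bot
import cv2
for n in ("scene","top"):
    im=bot.camera(n); cv2.imwrite(f"pics/{n}0.png",cv2.resize(im[:,:,::-1],(800,600),interpolation=cv2.INTER_CUBIC))
    c=bot.get_calibration(n); print({k:(v.tolist() if hasattr(v,'tolist') else v) for k,v in c.items()})
print(bot.get_calibration("wrist")); print(bot.read_state())
E
```

```text
pics
{'fx': 449.734806248313, 'fy': 449.734806248313, 'cx': 262.10129837407226, 'cy': 189.1285275122594, 'view': [[0.44420552676721575, -0.895921652820907, -0.002417022158490895, -272.6042368258869], [0.4823960219661811, 0.23690093775463966, 0.8433101586499333, -422.9734464297411], [-0.7549672363623892, -0.37576899512549816, 0.5374217471611186, -1181.4037960469846], [0.0, 0.0, 0.0, 1.0]]}
{'fx': 432.9899272053161, 'fy': 432.9899272053161, 'cx': 251.7175467334118, 'cy': 195.5322399188847, 'view': [[-0.019081067989290428, -0.9997603003924918, -0.010735669681142732, -3.9030675592709145], [0.9919640242311719, -0.020273321068598596, 0.12488541581765304, -561.8877233874329], [-0.12507312851083027, -0.008266450989635497, 0.9921130874615801, -1699.7922854027868], [0.0, 0.0, 0.0, 1.0]]}
{'fx': 309.19101244948547, 'fy': 309.19101244948547, 'cx': 256.257220764021, 'cy': 187.8674878102678, 'T_tool_cam': array([[-6.51314336e-04,  9.69288194e-01,  2.45926764e-01,
         6.54233916e+01],
       [ 9.99999628e-01,  4.92371414e-04,  7.07789147e-04,
        -1.09677318e+00],
       [ 5.64964355e-04, 
[... 164 characters left out ...]
_pos': array([-9.22904059e-01,  3.59296634e-01,  1.11596284e-02, -3.00703460e-04,
       -1.22407695e+00, -2.88118420e-01]), 'qvel': array([ 6.06033076e-04, -1.27475420e-03,  1.56036933e-03,  1.58108142e-03,
        3.94192821e-05, -1.95007832e-03]), 'tau': array([-3.96663047e-03, -5.84161198e+01,  2.93751150e+01,  7.01563954e+00,
        1.01471512e-02, -5.32426498e-05]), 'tcp_pos': array([ 237.47941953, -631.3912101 ,  225.73380625]), 'eef_rot': array([-1.78867910e-01,  9.83872831e-01,  6.96368143e-04, -1.93584260e-04]), 'contact_force': array([-0.68294994,  0.09706991,  0.33612248]), 'moment': array([-0.01592371, -0.00914791,  0.0215373 ]), 'finger_force': 0.0, 'width': 87.32154153184916}
```

View pics/scene0.png

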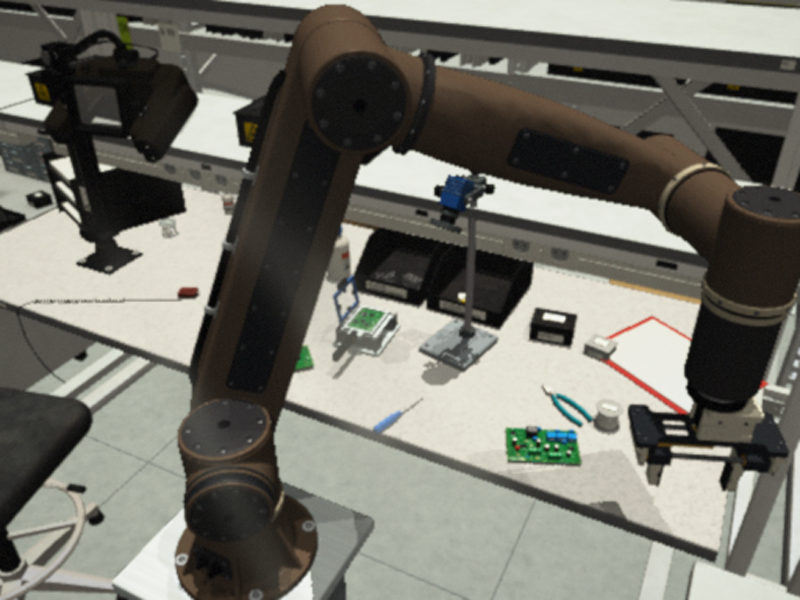

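View pics/top0.png

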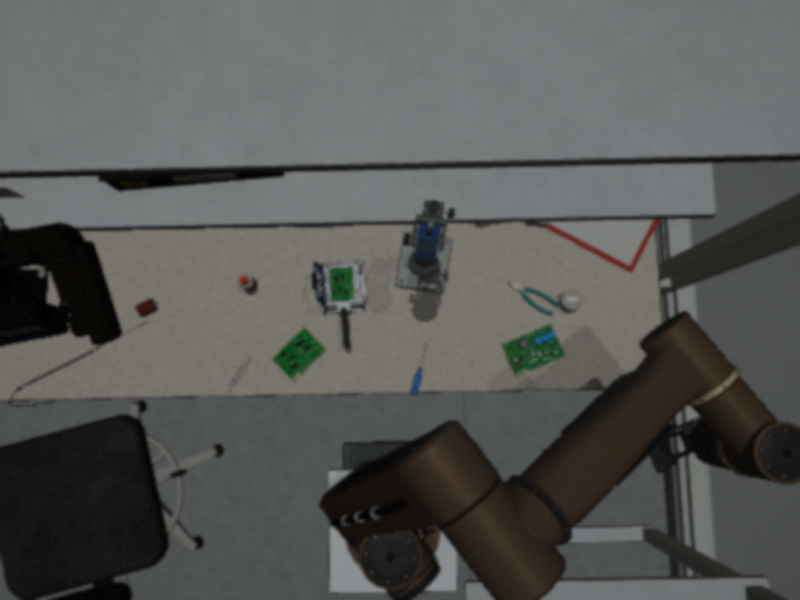

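```bash
python3 - <<'E'
import cv2
from plant import bot
t=bot.camera("top")[:,:,::-1]; s=bot.camera("scene")[:,:,::-1]
cv2.imwrite("pics/t1.png",cv2.resize(t[125:225,185:318],None,fx=6,fy=6,interpolation=cv2.INTER_CUBIC))
cv2.imwrite("pics/s1.png",cv2.resize(s[105:240,205:335],None,fx=4.4,fy=4.4,interpolation=cv2.INTER_CUBIC))
E
```

```text
(no output)
```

View pics/t1.png

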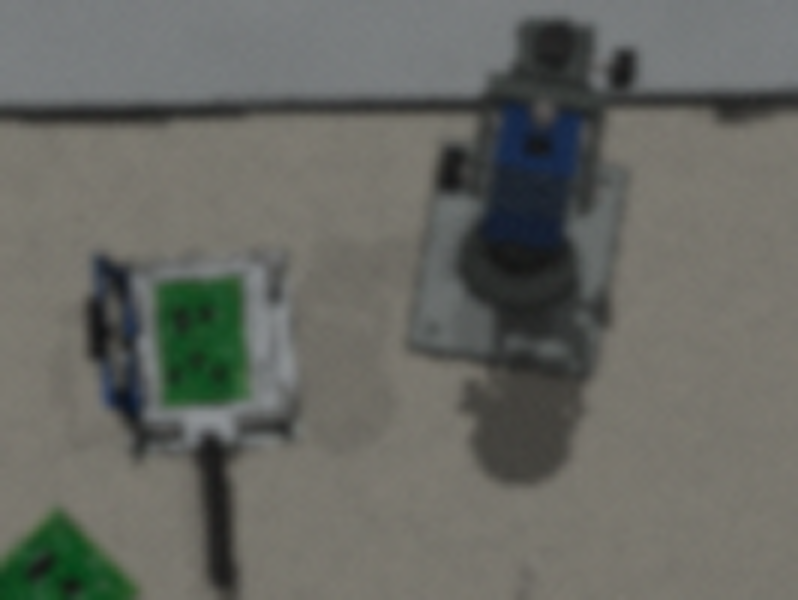

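View pics/s1.png

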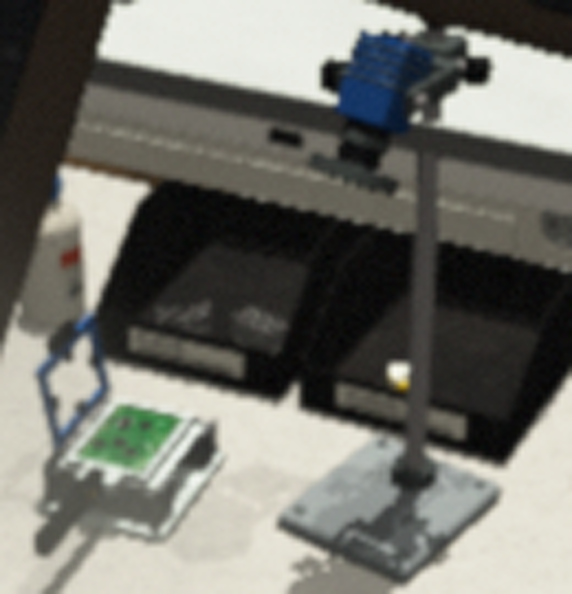

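```bash
cat > h.py <<'E'
import numpy as np, cv2
from plant import bot
from scipy.spatial.transform import Rotation as R
def ray(cal,uv,V=None):
    V=cal["view"] if V is None else V
    V=np.array(V); d=np.array([(uv[0]-cal["cx"])/cal["fx"],-(uv[1]-cal["cy"])/cal["fy"],-1.])
    return -V[:3,:3].T@V[:3,3], V[:3,:3].T@(d/np.linalg.norm(d))
def onz(cal,uv,z,V=None):
    o,d=ray(cal,uv,V); return o+d*(z-o[2])/d[2]
def proj(cal,p,V=None):
    V=np.array(cal["view"] if V is None else V); q=V[:3,:3]@np.asarray(p)+V[:3,3]
    return np.array([cal["cx"]-cal["fx"]*q[0]/q[2], cal["cy"]+cal["fy"]*q[1]/q[2]])
def tri(rs):
    A=np.zeros((3,3));b=np.zeros(3)
    for o,d in rs:
        P=np.eye(3)-np.outer(d,d);A+=P;b+=P@o
    p=np.linalg.solve(A,b); return p,[np.linalg.norm((np.eye(3)-np.outer(d,d))@(p-o)) for o,d in rs]
def wristV(s):
    T=np.eye(4);T[:3,:3]=R.from_quat(s["eef_rot"]).as_matrix();T[:3,3]=s["tcp_pos"]
    return np.linalg.inv(T@bot.get_calibration("wrist")["T_tool_cam"])
E
python3 - <<'E'
from h import *
np.set_printoptions(precision=1,suppress=True)
T=bot.get_calibration("top");S=bot.get_calibration("scene")
t=lambda u,v:(185+u/6,125+v/6); s=lambda u,v:(205+u/4.4,105+v/4.4)
B=[onz(T,t(*p),51) for p in [(155,283),(243,279),(248,400),(162,405)]]
print("board",np.mean(B,0),[np.linalg.norm(B[i]-B[i-1]) for i in range(4)])
d=(B[0]+B[1]-B[2]-B[3])/2; print("yaw",np.degrees(np.arctan2(d[1],d[0])))
h=[onz(T,t(*p),60) for p in [(208,440),(224,590)]];d=h[0]-h[1];print("handle",h,np.degrees(np.arctan2(d[1],d[0])))
Bs=[onz(S,s(*p),51) for p in [(120,405),(185,420),(147,470),(80,455)]];print("scene board",np.mean(Bs,0))
P=[onz(T,t(*p),16) for p in [(437,163),(628,170),(590,378),(408,348)]];print("plate",np.array(P),[np.linalg.norm(P[i]-P[i-1]) for i in range(4)])
P=[onz(S,s(*p),16) for p in [(280,523),(405,580),(500,490)]];print("plate s",np.array(P))
print("col foot s",onz(S,s(412,475),16))
print("ring",tri([ray(T,t(*(519,268))),ray(S,s(353,170))]))
print("body rear top",tri([ray(T,t(538,108)),ray(S,s(400,50))]))
print("column top",tri([ray(T,t(556,45)),ray(S,s(437,45))]))
print("lip",tri([ray(T,t(97,325)),ray(S,s(64,340))]))
print("flux",onz(T,(248*.64,285*.64),83), "drv",onz(T,(417*.64,380*.64),8))
E
```

```text
board [617.1 115.7  51. ] [np.float64(82.27829401677673), np.float64(58.76767316819705), np.float64(81.51190962280968), np.float64(57.121859713160866)]
yaw 2.248483539262692
handle [array([550. , 111.6,  60. ]), array([451.1, 102.1,  60. ])] 5.480621047637536
scene board [616.4 111.9  51. ]
plate [[ 742.9  -43.4   16. ]
 [ 735.2 -173.7   16. ]
 [ 592.3 -143.7   16. ]
 [ 615.4  -21.    16. ]] [np.float64(129.46989687082691), np.float64(130.5387121065999), np.float64(146.0248632337484), np.float64(124.80306278631042)]
plate s [[ 604.9  -30.7   16. ]
 [ 581.2 -151.    16. ]
 [ 727.4 -176.    16. ]]
col foot s [ 714.9 -101.7   16. ]
ring (array([607.2, -85.1, 348.5]), [np.float64(0.575133763844295), np.float64(0.5751337638442957)])
body rear top (array([679. , -91.9, 415. ]), [np.float64(2.4057133118889134), np.float64(2.405713311888822)])
column top (array([ 716.1, -104.4,  406.7]), [np.float64(0.6053426928899006), np.float64(0.6053426928899559)])
lip (array([616.9, 175.3, 129.1]), [np.float64(0.421345123186237), np.float64(0.42134512318633155)])
flux [615.  348.1  83. ] drv [371.1 -71.9   8. ]
```

```bash
cat >> h.py <<'E'
def tool_for_cam(eye,target,down=True):
    """tool pose so that the wrist camera sits at eye looking at target (image upside down: up = -world z)"""
    eye=np.array(eye,float); f=np.array(target,float)-eye; f/=np.linalg.norm(f)
    r=np.cross([0,0,-1.],f) if abs(f[2])<.97 else np.array([0,1.,0]); r-=f*(r@f); r/=np.linalg.norm(r)
    r = r if r[1]>0 else -r          # camera x -> +y world
    up=np.cross(-f,r)
    C=np.eye(4); C[:3,:3]=np.stack([r,up,-f],1); C[:3,3]=eye
    T=C@np.linalg.inv(bot.get_calibration("wrist")["T_tool_cam"])
    return T[:3,3],R.from_matrix(T[:3,:3]).as_quat()
E
python3 - <<'E'
from h import *
np.set_printoptions(precision=2,suppress=True)
for e in [(300,0,250),(330,-40,300),(360,-40,300),(360,60,300),(360,60,250),(400,60,200),(360,-40,350),(330,-40,400),(380,80,350)]:
    p,q=tool_for_cam(e,(615,-85,365)); print(e,p,bot.solve_ik(p,q))
for e in [(520,110,330),(480,110,380),(450,60,400)]:
    p,q=tool_for_cam(e,(590,125,60)); print(e,p,bot.solve_ik(p,q))
a=-.923
print(bot.solve_ik([430*np.cos(a),430*np.sin(a),480],bot.read_state()["eef_rot"]))
E
```

```text
(300, 0, 250) [446.58 -38.28 329.42] None
(330, -40, 300) [487.98 -63.7  361.15] [-2.52 -1.34 -0.9  -1.95 -2.29 -0.57]
(360, -40, 300) [516.01 -66.28 365.02] [-0.88 -0.3  -0.96 -2.19 -0.92  0.87]
(360, 60, 300) [499.66 -18.   360.59] None
(360, 60, 250) [489.82 -12.4  334.64] None
(400, 60, 200) [508.17 -11.47 311.58] None
(360, -40, 350) [525.24 -67.91 384.3 ] [-0.33 -0.44 -0.67 -1.82 -0.15  0.28]
(330, -40, 400) [499.1  -65.46 403.98] [-2.65 -1.32 -0.56 -2.   -2.48 -0.79]
(380, 80, 350) [518.01 -15.4  383.34] None
(520, 110, 330) [585.36 125.26 172.67] [ 0.54  0.27 -0.25  0.   -1.04 -1.9 ]
(480, 110, 380) [557.79 121.85 228.12] [ 0.58  0.13 -0.31  0.04 -1.05 -2.04]
(450, 60, 400) [533.22  99.99 256.01] [ 0.56  0.01 -0.38  0.03 -1.   -1.71]
[-0.46 -0.12  0.01 -0.   -1.71 -0.75]
```

```bash
python3 - <<'E'
from h import *
import itertools
np.set_printoptions(precision=2,suppress=True)
c=bot.get_calibration("wrist")
for ex,ey,ez in itertools.product((320,380,440,500),(0,60,120,180),(280,330,380,440)):
  for tg in ((600,0,250),(610,-40,280),(610,-60,330)):
    p,q=tool_for_cam((ex,ey,ez),tg)
    if np.linalg.norm(p-[600,-85,348])<150: continue
    j=bot.solve_ik(p,q)
    if j is None or j[1]<-1 or abs(j[3])>1.2 : continue
    T=np.eye(4);T[:3,:3]=R.from_quat(q).as_matrix();T[:3,3]=p
    V=np.linalg.inv(T@c["T_tool_cam"])
    a=proj(c,(607,-85,348),V);b=proj(c,(680,-92,430),V);n=proj(c,(616,114,50),V)
    if all(10<x[0]<500 and 10<x[1]<374 for x in (a,b)): print(ex,ey,ez,tg,p,j,a,b,n)
E
```

```text
320 120 440 (600, 0, 250) [464.44  59.43 371.25] [ 1.1  -0.39 -0.92  0.86 -1.15  2.79] [187.92 282.41] [210.3 370.5] [334.45  57.16]
320 120 440 (610, -40, 280) [463.4   42.29 388.47] [ 1.14 -0.37 -0.96  0.93 -1.26  2.64] [220.72 248.36] [246.74 328.2 ] [361.25   7.08]
320 120 440 (610, -60, 330) [463.94  32.11 411.44] [ 1.17 -0.35 -1.01  1.03 -1.35  2.51] [236.83 205.23] [263.76 279.4 ] [385.23 -62.45]
320 180 440 (600, 0, 250) [454.56  94.95 377.4 ] [ 1.23 -0.27 -0.85  0.81 -1.33  2.56] [201.12 278.1 ] [229.59 355.36] [329.63  49.2 ]
320 180 440 (610, -40, 280) [452.07  81.35 394.36] [ 1.27 -0.25 -0.87  0.85 -1.43  2.45] [226.62 244.7 ] [256.91 315.68] [351.67   1.99]
320 180 440 (610, -60, 330) [451.26  72.96 416.08] [ 1.3  -0.22 -0.91  0.91 -1.52  2.35] [239.9  204.17] [270.44 270.82] [371.89 -62.55]
380 180 380 (610, -40, 280) [502.87  64.17 352.68] [ 1.07 -0.07 -0.94  1.01 -1.31  2.27] [224.88 254.59] [265.26 328.67] [373.22 -65.48]
380 180 380 (610, -60, 330) [499.23  57.36 379.1 ] [ 1.11 -0.03 -0.97  1.07 -1.44  2.17] [239.03 205.73] [278.66 274.25] [ 405.91 -166.05]
380 180 440 (610, -40, 280) [498.11  68.73 385.9 ] [ 1.07 -0.14 -0.78  0.85 -1.33  2.5 ] [225.83 252.73] [265.38 333.85] [353.16 -23.15]
380 180 440 (610, -60, 330) [497.42  59.25 410.12] [ 1.1  -0.12 -0.82  0.94 -1.43  2.39] [239.52 206.87] [278.97 281.76] [ 375.73 -103.32]
440 180 440 (610, -40, 280) [538.17  54.97 376.84] [ 0.92 -0.03 -0.65  0.8  -1.31  2.51] [227.02 261.99] [279.15 354.61] [348.08 -51.92]
440 180 440 (610, -60, 330) [537.62  44.31 403.69] [ 0.95 -0.   -0.7   0.9  -1.41  2.4 ] [240.19 210.12] [291.25 293.84] [ 371.75 -152.46]
```

```bash
python3 - <<'E'
from h import *
np.set_printoptions(precision=2,suppress=True)
bot.move_joints([-0.46,-.12,.01,0,-1.71,-.29])
bot.move_joints([1.0,-.12,.01,0,-1.71,.9])
p,q=tool_for_cam((380,180,380),(610,-60,330)); print(bot.solve_ik(p,q))
bot.move_ptp(p,q); bot.pause(.3)
s=bot.read_state(); im=bot.camera("wrist"); print(s["t"],s["tcp_pos"])
np.savez("A.npz",V=wristV(s))
cv2.imwrite("pics/A.png",cv2.resize(cv2.rotate(im,cv2.ROTATE_180)[:,:,::-1],(800,600),interpolation=cv2.INTER_CUBIC))
bot.move_joints([1.0,-.12,-.2,0,-1.71,1.5])
for e in [(480,110,380),(450,60,400)]:
    p,q=tool_for_cam(e,(590,125,60)); print(bot.solve_ik(p,q))
p,q=tool_for_cam((480,110,380),(590,125,60))
bot.move_ptp(p,q); bot.pause(.3)
s=bot.read_state(); im=bot.camera("wrist"); print(s["t"],s["tcp_pos"],s["joint_pos"])
np.savez("B.npz",V=wristV(s))
cv2.imwrite("pics/B.png",cv2.resize(cv2.rotate(im,cv2.ROTATE_180)[:,:,::-1],(800,600),interpolation=cv2.INTER_CUBIC))
E
```

```text
[ 1.11 -0.03 -0.97  1.06 -1.44  2.17]
5.15 [497.78  55.73 380.09]
[ 0.58  0.13 -0.31  0.04 -1.05 -2.03]
[ 0.56  0.01 -0.38  0.03 -1.   -1.71]
9.4667 [558.01 119.62 228.36] [ 0.58  0.13 -0.31  0.04 -1.05 -2.03]
```

View pics/A.png

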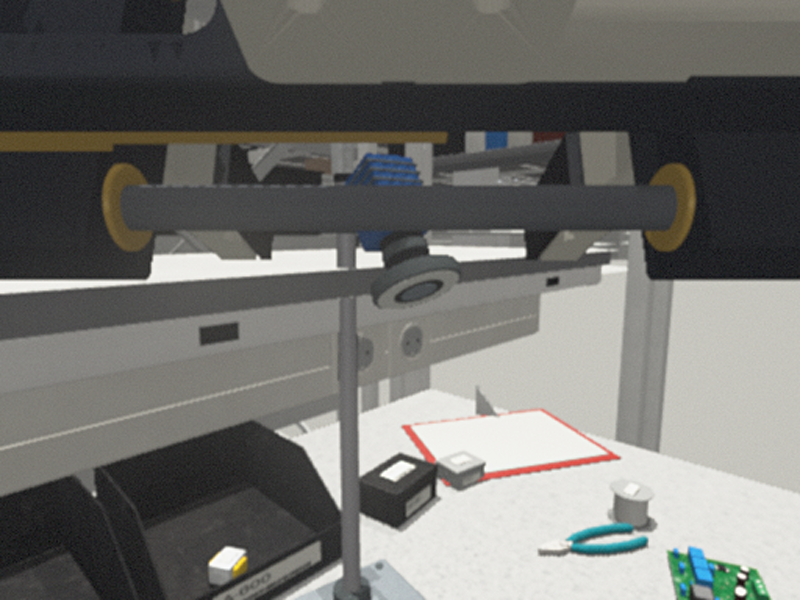

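View pics/B.png

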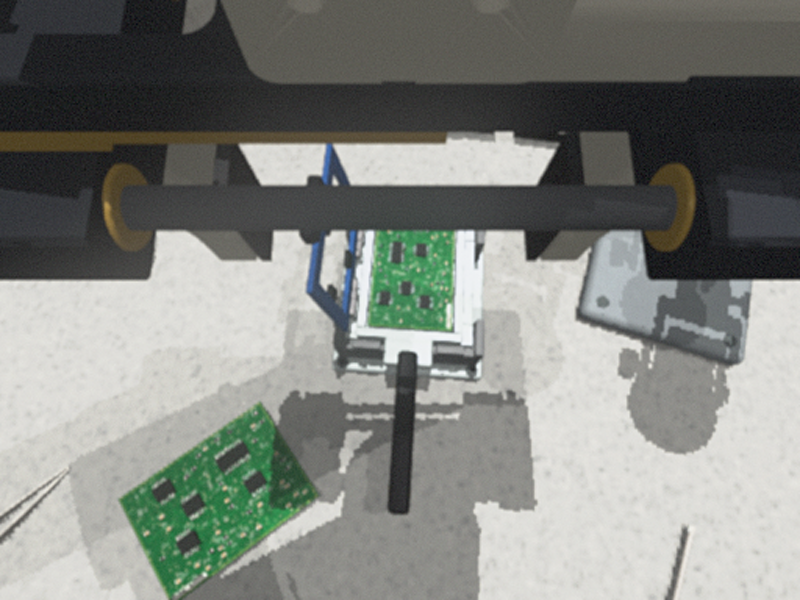

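```bash
python3 - <<'E'
from h import *
np.set_printoptions(precision=1,suppress=True)
im=cv2.imread("pics/A.png"); cv2.imwrite("pics/A2.png",cv2.resize(im[140:320,320:500],None,fx=3.3,fy=3.3,interpolation=cv2.INTER_CUBIC))
c=bot.get_calibration("wrist");V=np.load("B.npz")["V"]
o=lambda u,v:(511.5-u*.64-.18+.0,383.5-v*.64-.18)
bl=onz(c,o(368,327),51,V);br=onz(c,o(450,331),51,V);print("board near corners",bl,br,np.linalg.norm(bl-br),(bl+br)/2)
for a in((374,231),(458,233)):print(onz(c,o(*a),51,V))
h0=onz(c,o(408,358),60,V);h1=onz(c,o(399.5,511),60,V);d=h0-h1
print("handle",h0,h1,np.degrees(np.arctan2(d[1],d[0])))
tl=onz(c,o(336,374),10,V);tr=onz(c,o(479,378),10,V);print("nest base near",tl,tr,np.linalg.norm(tl-tr),np.degrees(np.arctan2(-(tr-tl)[0],-(tr-tl)[1])))
P=[onz(c,o(*p),16,V) for p in((578,317),(740,362))];print("plate",P,np.linalg.norm(P[0]-P[1]))
T=bot.get_calibration("top")
print("lip",tri([ray(T,(185+97/6,125+325/6)),ray(c,o(314,217),V)]))
E
```

```text
board near corners [574.8 142.5  51. ] [579.8  84.5  51. ] 58.22312620355036 [577.3 113.5  51. ]
[650.8 149.8  51. ]
[657.9  86.2  51. ]
handle [554.3 111.3  60. ] [459.  104.2  60. ] 4.297775107874937
nest base near [545.8 165.4  10. ] [557.7  55.6  10. ] 110.42460183056359 -6.179929736087436
plate [array([615.6, -17.3,  16. ]), array([ 596. , -141.1,   16. ])] 125.29708425944779
lip (array([617.1, 176.8, 124.9]), [np.float64(0.6352342038418873), np.float64(0.6352342038418882)])
```

View pics/A2.png

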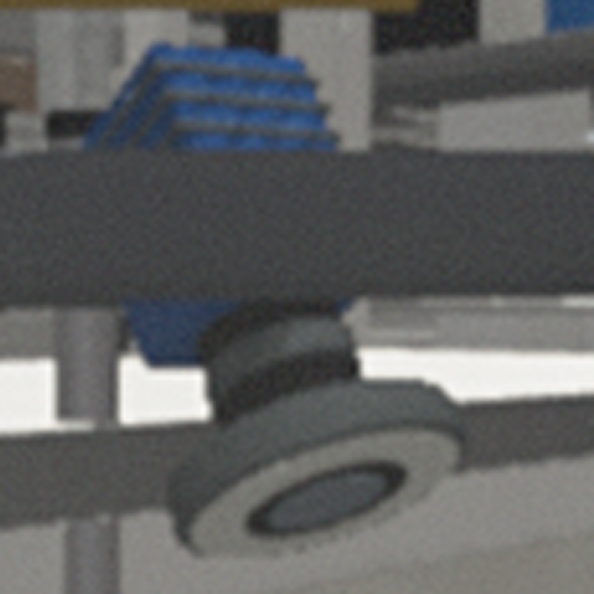

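```bash
python3 - <<'E'
from h import *
from scipy.optimize import least_squares
np.set_printoptions(precision=3,suppress=True)
c=bot.get_calibration("wrist");V=np.load("A.npz")["V"]
o=lambda u,v:np.array((511.5-(320+u/3.3)*.64-.18,383.5-(140+v/3.3)*.64-.18))
out=np.array([o(*p) for p in [(186,535),(200,555),(300,548),(400,510),(463,455),(445,430),(350,435),(250,475)]])
g=o(328,499); T=bot.get_calibration("top");S=bot.get_calibration("scene")
col=np.array([714.5,-99.5])
def axis(t,az): return np.array([np.sin(t)*np.cos(az),np.sin(t)*np.sin(az),-np.cos(t)])
def model(x):
    L=x[:3];n=axis(x[3],x[4]);e1=np.array([-np.sin(x[4]),np.cos(x[4]),0]);e2=np.cross(n,e1)
    a=np.linspace(0,2*np.pi,181); return L,n,[L+34*(np.cos(k)*e1+np.sin(k)*e2) for k in a]
def res(x):
    L,n,C=model(x); P=np.array([proj(c,q,V) for q in C])
    r=[]
    cen=P.mean(0)
    for q in out:
        D=np.linalg.norm(P-q,axis=1);i=D.argmin();sg=np.sign(np.linalg.norm(q-cen)-np.linalg.norm(P[i]-cen));r.append(sg*D[i])
    r+=list(proj(c,L,V)-g)
    b=L-10*n   # mid of ring body seen from outside
    r+=list((proj(T,b)-(185+519/6,125+268/6))/.8)+list((proj(S,b)-(205+353/4.4,105+170/4.4))/1.)
    r.append((x[4]-np.radians(170.4))/np.radians(2))
    yv=np.array([-np.sin(x[4]),np.cos(x[4])]); r.append((L[:2]-col)@yv/4)
    piv=np.append(col+70*np.array([np.cos(x[4]),np.sin(x[4])]),398)
    w=piv-L; r.append(np.linalg.norm(w-n*(w@n))/8)
    return np.array(r)
for t0 in (.35,.5,.6):
    s=least_squares(res,[605,-85,345,t0,np.radians(170.4)],diff_step=1e-4)
    print(s.x,np.degrees(s.x[3:]),s.cost); 
print(s.fun); L,n,_=model(s.x); print("target",L+130*n, "pivot dist",np.append(col+70*np.array([np.cos(s.x[4]),np.sin(s.x[4])]),398)-L,n)
E
```

```text
[607.464 -81.885 339.93    0.533   2.975] [ 30.527 170.457] 6.298676771700179
[607.164 -81.991 340.07    0.533   2.988] [ 30.512 171.179] 6.487680286876124
[607.732 -81.77  339.764   0.535   2.985] [ 30.651 171.002] 6.174102486039518
[-1.016 -0.641  0.202 -0.281 -1.674 -0.965  0.558  0.452 -0.11   0.44
 -0.805 -2.158 -0.187 -0.827  0.301 -0.203  0.412]
target [542.274 -71.404 227.926] pivot dist [37.63  -6.782 58.236] [-0.504  0.08  -0.86 ]
```

```bash
cat >> h.py <<'E'
C0=np.array([619.5,116.7,40.]); YAW=np.radians(4.8)
RC=R.from_euler('z',YAW).as_matrix()
def cw(x,y,z): return C0+RC@np.array([x,y,z],float)
def toolq(x,z):
    x=np.array(x,float);z=np.array(z,float); return R.from_matrix(RC@np.stack([x,np.cross(z,x),z],1)).as_quat()
E
python3 - <<'E'
from h import *
np.set_printoptions(precision=2,suppress=True)
for sg in (1,-1):
    q=toolq([0,sg,0],[0,0,-1]); print(sg,bot.solve_ik(cw(0,108,160),q),bot.solve_ik(cw(0,-30,17),q))
E
```

```text
1 [ 0.65  0.34 -0.08  0.   -1.15  2.57] [ 0.45  0.43 -0.3   0.   -0.84  2.78]
-1 [ 0.65  0.34 -0.08  0.   -1.15 -0.57] [ 0.45  0.43 -0.3   0.   -0.84 -0.37]
```

```bash
python3 - <<'E'
from h import *
np.set_printoptions(precision=2,suppress=True)
q=toolq([0,-1,0],[0,0,-1])
bot.move_ptp(cw(0,108,190),q)
bot.move_gripper(0,20)
hy,hz=42,12.5
bot.line_to(cw(0,108,hz+72),200)
f0=bot.read_state()["contact_force"]
for phi in (1.9,1.57,1.25,.95,.65,.4,.2,.08):
    y=hy-80*np.cos(phi)+4*np.sin(phi)+10; z=hz+80*np.sin(phi)+4*np.cos(phi)
    if phi>1.57: z=hz+74
    bot.line_to(cw(0,y,z),110)
    s=bot.read_state();print(phi,s["tcp_pos"],s["contact_force"]-f0)
s=bot.read_state(); z=s["tcp_pos"][2]-C0[2]
for k in range(14):
    z-=1; bot.line_to(cw(0,y,z),30); s=bot.read_state(); F=s["contact_force"]-f0
    if np.linalg.norm(F)>8: break
print(z,s["tcp_pos"],F,s["t"])
bot.pause(.3)
im=bot.camera("scene");print(bot.read_state()["contact_force"]-f0)
cv2.imwrite("pics/s2.png",cv2.resize(im[150:240,185:305][:,:,::-1],None,fx=6,fy=6,interpolation=cv2.INTER_CUBIC))
E
```

```text
1.9 [613.16 197.2  127.61] [-1.29 -0.14 -0.18]
1.57 [615.03 171.87 132.83] [-1.32  0.16  0.59]
1.25 [616.91 146.58 129.48] [-0.26  0.36  0.14]
0.95 [618.6  124.73 119.45] [-0.16 -0.8  -0.03]
0.65 [619.84 106.66 103.28] [-0.3   0.56  0.1 ]
0.4 [620.88  96.32  86.88] [-0.04 -0.15 -0.53]
0.2 [621.35  91.1   72.14] [-0.22  0.66  0.33]
0.08 [621.59  89.43  62.89] [-1.12  0.09 -0.48]
18.890163719319702 [622.38  89.46  60.23] [-2.58  0.86  9.42] 16.7083
[-2.59  0.53 10.75]
```

View pics/s2.png

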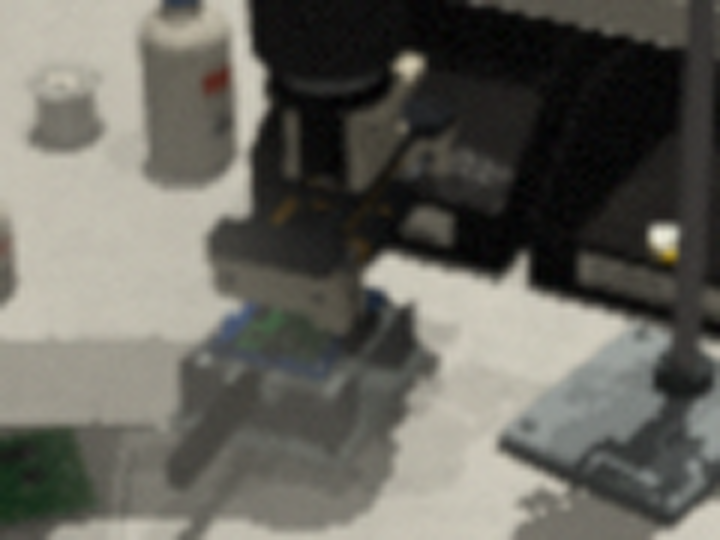

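```bash
cat >> h.py <<'E'
L=np.array([607.4,-81.9,339.9]); T_,AZ=np.radians(30.7),np.radians(170.8)
N=np.array([np.sin(T_)*np.cos(AZ),np.sin(T_)*np.sin(AZ),-np.cos(T_)])
GX=-105.
def tz(a): return np.array([np.sin(a),0,-np.cos(a)])
def tcp_of(Rc,board,a):
    """tool pose for carrier rotation Rc with board face at board (world), gripped at tilt a"""
    z=tz(a); y=np.array([0,1.,0]); Rt=np.stack([np.cross(y,z),y,z],1)
    return board+Rc@(np.array([GX,0,10])+19*z-[0,0,11]), R.from_matrix(Rc@Rt).as_quat()
zc=-N; yc=np.array([np.sin(AZ),-np.cos(AZ),0]); RF=np.stack([np.cross(yc,zc),yc,zc],1)
E
python3 - <<'E'
from h import *
np.set_printoptions(precision=2,suppress=True)
print(RF)
for a in np.radians([0,10,20,30]):
    print(np.degrees(a)); 
    for Rc,b in ((RC,cw(0,0,11)),(RC,cw(0,0,131)),(RF,L+190*N),(RF,L+130*N)):
        p,q=tcp_of(Rc,b,a); print(p,bot.solve_ik(p,q))
E
```

```text
[[ 0.85  0.16  0.5 ]
 [-0.14  0.99 -0.08]
 [-0.51  0.    0.86]]
0.0
[514.87 107.91  31.  ] [ 0.58  0.33 -0.55 -0.   -0.69 -2.07]
[514.87 107.91 151.  ] [ 0.58  0.18 -0.42  0.   -0.97 -2.07]
[412.44 -50.32 212.94] [ 0.18  0.3  -0.16 -0.17 -1.62 -1.88]
[442.68 -55.22 264.53] [ 0.17  0.31 -0.03 -0.17 -1.75 -1.88]
10.0
[518.16 108.19  31.29] [ 0.64  0.26 -0.79  0.24 -0.39 -2.34]
[518.16 108.19 151.29] [ 0.64  0.08 -0.61  0.14 -0.74 -2.23]
[415.39 -50.8  211.5 ] [ 0.22  0.19 -0.26 -0.13 -1.46 -1.91]
[445.63 -55.7  263.09] [ 0.2   0.2  -0.13 -0.13 -1.58 -1.91]
20.0
[521.34 108.46  32.15] None
[521.34 108.46 152.15] [ 0.69 -0.01 -0.85  0.44 -0.47 -2.54]
[418.54 -51.31 210.61] [ 0.27  0.07 -0.38 -0.08 -1.29 -1.97]
[448.77 -56.21 262.2 ] [ 0.25  0.09 -0.24 -0.07 -1.41 -1.96]
29.999999999999996
[524.33 108.71  33.55] None
[524.33 108.71 153.55] None
[421.79 -51.84 210.28] [ 0.34 -0.05 -0.52 -0.01 -1.11 -2.07]
[452.03 -56.74 261.87] [ 0.3  -0.03 -0.38 -0.01 -1.23 -2.03]
```

```bash
python3 - <<'E'
from h import *
np.set_printoptions(precision=2,suppress=True)
a=np.radians(10)
s=bot.read_state(); bot.line_to(s["tcp_pos"]+[0,0,90],200)
p,q=tcp_of(RC,cw(0,0,11),a)
bot.move_gripper(60)
bot.move_ptp(p-R.from_quat(q).as_matrix()[:,2]*90,q)
f0=bot.read_state()["contact_force"]
bot.line_to(p,120)
bot.move_gripper(5,60); bot.pause(.3)
s=bot.read_state(); print(s["t"],s["tcp_pos"]-p,s["width"],s["finger_force"],s["contact_force"]-f0)
if s["width"]>9:
    bot.line_to(s["tcp_pos"]+[0,0,30],60); bot.line_to(s["tcp_pos"]+[0,0,120],120); bot.pause(.2)
    s=bot.read_state(); print(s["t"],s["tcp_pos"],s["width"],s["finger_force"],s["contact_force"]-f0)
    V=wristV(s); im=bot.camera("wrist"); np.savez("C.npz",V=V)
    cv2.imwrite("pics/C.png",cv2.resize(cv2.rotate(im,cv2.ROTATE_180)[:,:,::-1],(800,600),interpolation=cv2.INTER_CUBIC))
E
```

```text
22.4417 [0.03 0.06 0.03] 14.0038909258629 60.000842213630676 [-0.38  1.44  2.39]
24.1917 [517.81 107.99 150.45] 13.678302199754889 59.998889565467834 [-0.33  1.   -1.89]
```

```bash
python3 - <<'E'
from h import *
np.set_printoptions(precision=2,suppress=True)
a=np.radians(10)
p,q=tcp_of(RF,L+190*N,a); bot.line_to(p,100,ori=q)
p,q=tcp_of(RF,L+130*N,a); bot.line_to(p,50,ori=q); bot.pause(.5)
s=bot.read_state(); print(s["t"],s["tcp_pos"]-p,(R.from_quat(s["eef_rot"])*R.from_quat(q).inv()).magnitude(),s["width"],s["finger_force"],s["contact_force"])
im=bot.camera("scene"); im2=bot.camera("wrist"); np.savez("D.npz",V=wristV(s))
A=cv2.resize(im[105:225,195:315],(600,600),interpolation=cv2.INTER_CUBIC)
cv2.imwrite("pics/D.png",A[:,:,::-1])
cv2.imwrite("pics/Dw.png",cv2.resize(cv2.rotate(im2,cv2.ROTATE_180)[:,:,::-1],(800,600),interpolation=cv2.INTER_CUBIC))
E
```

```text
28.225 [-0.01  0.   -0.01] 3.7251807486863805e-05 13.804506348053794 59.99903082847595 [-1.29 -0.41 -2.34]
```

View pics/Dw.png

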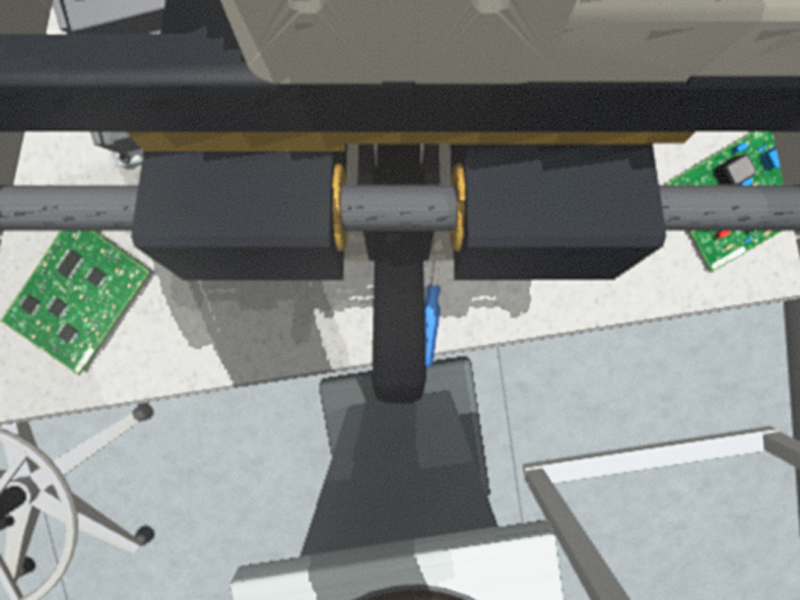

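View pics/D.png

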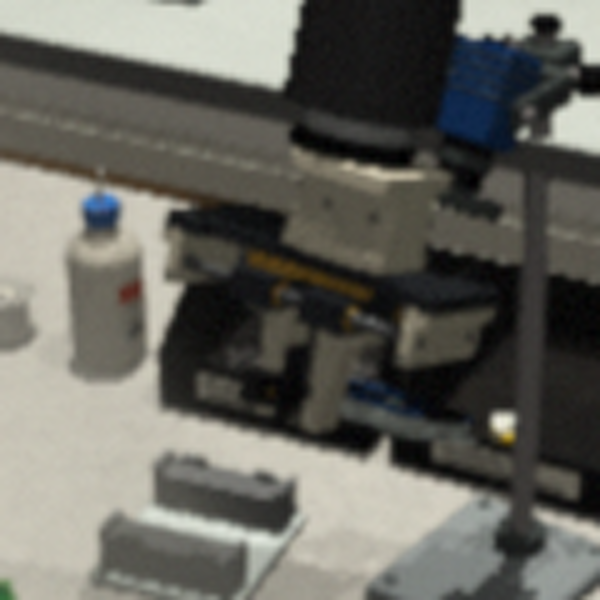

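```bash
python3 - <<'E'
from h import *
np.set_printoptions(precision=1,suppress=True)
c=bot.get_calibration("wrist");V=np.load("D.npz")["V"];S=bot.get_calibration("scene")
def board(p,d): # carrier pt with slip d (deg) about grip point
    g=np.array([GX,0,10]); return L+130*N+RF@(g+R.from_euler('y',d,degrees=True).apply(np.array(p,float)-g)-[0,0,11])
for d in(-8,0,8):
    print(d)
    for p in((-164,0,20),(-164,0,0)):
        u=proj(c,board(p,d),V);print(" w",p,(511-u[0])/.64,(383-u[1])/.64)
    for p in((50,-46,0),(50,-46,12),(-50,-46,0),(-50,-46,12)):
        u=proj(S,board(p,d));print(" s",p,(u-[195,105])*5)
E
```

```text
-8
 w (-164, 0, 20) 394.73996739515843 402.39714638422345
 w (-164, 0, 0) 395.18636109859136 408.16460776917467
 s (50, -46, 0) [484.9 409.8]
 s (50, -46, 12) [489.3 392.2]
 s (-50, -46, 0) [406.1 422. ]
 s (-50, -46, 12) [410.6 403.4]
0
 w (-164, 0, 20) 394.5284239171293 391.32332537486036
 w (-164, 0, 0) 395.01298145038345 408.92750365307757
 s (50, -46, 0) [474.9 441.4]
 s (50, -46, 12) [480.4 423.9]
 s (-50, -46, 0) [401.7 433.9]
 s (-50, -46, 12) [407.5 415.3]
8
 w (-164, 0, 20) 394.308117721072 374.1567588799964
 w (-164, 0, 0) 394.8218968060971 405.29199071183564
 s (50, -46, 0) [462.9 472.5]
 s (50, -46, 12) [469.6 455.3]
 s (-50, -46, 0) [396.5 445.5]
 s (-50, -46, 12) [403.6 427.2]
```

```bash
python3 -c "
from plant import bot
print(bot.close_job())"
```

```text
the job is handed in; nothing more can be done
None
```

I closed the frame, lifted the carrier out of the nest and handed the job in at about 28 s, with the board held still 130 mm in front of the lens. The last pictures showed no slip in the grip, but no verdict was returned.

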